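# Screw the filler cap back on the planer gearbox

## Task

Screw the loose oil filler cap back onto the neck of the gearbox. Set it upright in the mouth of the neck and turn it gently backward until the thread start drops, then drive it forward without cross-threading until it is snug and its flange sits fully home on the rim; do not force it at any point, let go, and leave the other things on the bench alone.

Things in the scene. Friction and masses are not known exactly. Their poses are not given: they have to be found in the camera images.
- cap: Loose upright aluminium filler cap, 0.16 kg, 55 mm tall. Spigot 36 mm in diameter, 22 mm long; above it a flange disc 70 mm in diameter, 6 mm thick; on top an upright grip bar 56 long (along cap x), 12 thick (y), 27 mm tall. Origin: centre of the spigot's underside, z up. At the start it stands on the bench on its spigot.
- cap_pins (a point): Point on the cap's axis 3 mm above its origin, level with the middle of three round cross pins, 6 mm thick, that stick out of the spigot's foot at 0, 120 and 240 deg from cap x to 25.5 mm from the axis. Axes of the cap.
- cap_flange (a point): Centre of the underside of the cap's flange, 22 mm above the cap's origin; axes of the cap. Set in the neck at any angle, the pins mostly rest on three sloping thread ledges (few settings land in the gap, or on the stops at 20 mm), flange 8 to 16 mm above the rim. Turned forward (clockwise from above) there, they run down onto solid stops and jam.
- cap_grip (a point): Point on the cap's axis in the grip bar, 45 mm above the cap's origin, 17 mm above the flange's top, 10 mm below the bar's top; axes of the cap. Snug is 0.3 to 0.6 N m of turning moment; 2 to 6 N of downward pressure is plenty. The contact force of the cap on the gearbox must stay under 60 N.
- gearbox: Fixed green cast gearbox, foot 180 x 150 mm, body 150 x 130 mm, its top at 88 mm; an upright steel filler neck (64 mm outside diameter, 54 mm bore) stands in the middle of the top, its rim at 124 mm. Origin: centre of the underside, z up.
- neck_rim (a point): Centre of the neck's rim (mouth), z up; axes of the gearbox. Turned backward (counter-clockwise from above) on the ledges, the cap climbs 5.2 mm per rad for at most 100 deg, then reaches the thread start: a gap where, free to sink or lightly pressed, it falls 11 mm, to 4 mm flange height. The gap is 11 deg of turning, then a stop.
- neck_bore (a point): Point on the neck's axis 12 mm below the rim; axes of the gearbox. In the bore: a coarse right-hand three-start thread, alike every 120 deg, at an angle no listed pose tells. From the gap, 65 to 85 deg forward lowers the cap 4 mm (let it sink; 2 mm vertical play at first) until the flange is drawn onto the rim and turning gets hard.
- oil_can: Bystander: closed round steel can, 66 mm in diameter, 130 mm tall. Origin: centre of its underside.
- spanner: Bystander: flat spanner 180 mm long, lying along its x. Origin: centre of its underside.
- push_block: Bystander: wooden push block, 150 x 70 x 25 mm with a 90 x 25 mm grip on top, 60 mm tall in all. Origin: centre of its underside.
There are look-alikes about, which are no part of the job. Of the things shaped like the cap, the aluminium one is meant. Of the things shaped like the gearbox, the green one is meant.

How it is judged (in metres and radians):
On the way, in this order (a step that is already met when the one before it is completed fails the run):
1. the cap, upright and centred in the neck, has dropped into the thread start (flange less than 6 mm above the rim) (horizontal distance between cap_flange and neck_rim below 0.005 m and angle between cap's own z axis and vertical below 0.06 rad and z of cap_flange in the frame of neck_rim below 0.006 m), for 0.1 s.
2. the cap is screwed home and snug: flange within 1.5 mm of the rim and bearing on the gearbox with more than 6 N (horizontal distance between cap_flange and neck_rim below 0.005 m and angle between cap's own z axis and vertical below 0.06 rad and z of cap_flange in the frame of neck_rim below 0.0015 m and contact force between cap and gearbox above 6 N), for 0.1 s.
At the end, for the whole second after the job is handed in: The cap is at rest, centred on the neck within 5 mm and upright within 0.06 rad, its flange within 1.5 mm of the rim, and still tight: it bears on the gearbox with more than 6 N (the thread holds what the turning put in) (all of step 2 and linear speed of cap below 0.01 m/s); the robot touches nothing.
It fails at once if the cap is forced: contact force between cap and gearbox above 60 N (contact force between cap and gearbox above 60 N).
It fails at once if the oil can is moved more than 20 mm (distance of oil_can from where it was at the start of the episode above 0.02 m).
It fails at once if the spanner is moved more than 20 mm (distance of spanner from where it was at the start of the episode above 0.02 m).
It fails at once if the push block is moved more than 20 mm (distance of push_block from where it was at the start of the episode above 0.02 m).
It also fails if it takes over 64 s, if anything falls off the work surface, if the arm or the gripper's body presses on something with over 40 N, if the wrist force passes 120 N, or if a joint passes its speed limit or range.

## Robot

A 6-joint arm with a two-finger parallel gripper is mounted at the origin on the work surface. World frame = base frame: x ahead of the robot, y to its left, z up, the work surface at z = 0. Lengths are in mm, angles in degrees, forces in N, time in s.
With the tool pointing down it reaches from about 300 to 850 mm from the base axis. Payload 4.2 kg.
Tool frame: the origin (TCP) lies midway between the tips of the shut fingers; the grasp point (between the pads) lies 19 mm behind it; z points along the fingers, y is the line along which they close (so a half turn about z gives the same grasp; the last joint's range is limited). The gripper opens to 91 mm and grips with 3 to 60 N. Pads are 32 mm wide; open, the fingers measure 118 mm over their backs; the gripper's body (76 mm by 178 mm) begins 60 mm behind the grasp point.
Start: joints at [-71.734, 18.312, 89.639, -0, 72.044, -1.146], TCP at [191.108, -542.329, 213.976] pointing down, gripper open.
Joint ranges: [-177.97, 177.97], [-48.28, 115.42], [12.27, 149.76], [-77.06, 257.06], [2.81, 150.46], [-146.56, 146.56]. Speed limits (degrees/s): [147.25, 147.25, 180, 180, 180, 180].

## Interface

Orientations are given as [roll, pitch, yaw] about the fixed x, y, z axes, in that order (R = Rz(yaw) Ry(pitch) Rx(roll)).
In Python, from workcell import state, grab_frame, camera_model, job_done gives the robot as it stands.
- The arm moves only by the shell command python3 -m pendant 'ROWS' [OPENING] [FORCE]. ROWS is rows parted by semicolons, their numbers by spaces, 1 to 8 of them, each of 6 numbers: dx, dy, dz in mm, then a rotation vector rx, ry, rz in degrees; each row shifts and turns the commanded pose from where the row before left it, along the tool's axes as they then stand; what a row does not reach is not made up. A row lasts 1/10 s, in which the tool goes at most 50 mm and 8.59 degrees, less where a joint would pass 70% of its speed; a pose out of reach is approached as far as the arm can. OPENING is the finger opening in mm, set as the command begins (- or left out keeps the last). The fingers move at their own pace and stop on an object; FORCE is the grip in N (left out, the last holds). Time passes only in rows, so rows that do not move let the fingers close. It prints the time, the measured TCP pose, the force, the opening and the grip force at its end.
- state(): the state, without advancing time (a new reading comes with each control period).
- grab_frame(name): name is "scene" or "top"; returns the picture (400x640x3 uint8, blue, green, red); there is no depth.
- camera_model(name): a dict with "fx", "fy", "cx", "cy" (pixels), "D" ([k1, k2, p1, p2, k3] as OpenCV has them; the pictures are not rectified), "T" (4x4, takes a point from camera to world coordinates). Camera axes: x right, y up, looking along -z (the intrinsics and any distortion apply to the point x, -y, -z); pixel columns grow to the right and rows downward; lengths in mm; the calibration is good to about 2 mm. A picture is of the moment at which its call begins. camera_model takes no time and is no camera call.
- job_done(): hands the job in; it is judged then, once.
The state is a dict: "time_s": time; "qpos": joint angles; "qvel": joint speeds; "effort": joint torques, N m; "ee_pos": TCP position; "ee_rot": TCP orientation; "force": force on the tool from outside, world axes, zero at the start; "torque": the same for the moment, N m; "gripper_width": finger opening in mm; "gripper_force": force on a finger pad.
Only numpy, scipy, OpenCV 4.12 (cv2) and the standard library are available. Lean on these libraries where they do the work, as an engineer would, in place of code of your own. Each camera call takes 0.05 s, during which the arm holds its last target. There are 200 camera calls.

## Working session

There is one attempt and no reset: what is moved stays moved. The work goes in short steps, Python scripts to look and compute and a shell command to move; the robot and the scene stay as the last step left them, time stands still between calls to the robot, and variables do not carry over. Pictures are saved under pics/ and viewed, at most 10 in all, crops included, and the job is handed in when it is done.

```bash
mkdir -p pics; ls
python3 - <<'E'
from workcell import *
import cv2
for n in("scene","top"):
    cv2.imwrite(f"pics/{n}0.png",grab_frame(n)); m=camera_model(n); print(n,m)
s=state();print(s)
E
```

```text
pics
scene {'fx': 506.1647298861681, 'fy': 506.1647298861681, 'cx': 323.0891850474825, 'cy': 202.41407007530293, 'D': array([-0.14474125,  0.        ,  0.        ,  0.        ,  0.        ]), 'T': array([[-2.71141232e-01, -6.00479974e-01,  7.52267395e-01,
         1.77486401e+03],
       [ 9.62504008e-01, -1.75863689e-01,  2.06538127e-01,
         3.32277236e+02],
       [ 8.27451078e-03,  7.80061385e-01,  6.25648279e-01,
         1.11728160e+03],
       [ 0.00000000e+00,  0.00000000e+00,  0.00000000e+00,
         1.00000000e+00]])}
top {'fx': 486.81404876088766, 'fy': 486.81404876088766, 'cx': 319.3193175908669, 'cy': 199.783151124269, 'D': array([-0.13939658,  0.        ,  0.        ,  0.        ,  0.        ]), 'T': array([[ 1.53440446e-02,  9.81129184e-01, -1.92743573e-01,
         2.88309610e+02],
       [-9.99882188e-01,  1.51360553e-02, -2.55163511e-03,
        -5.58013624e+00],
       [ 4.13893712e-04,  1.92760018e-01,  9.81245843e-01,
         1.48059566e+03],
       [ 0.00000000e+00,  0.00000000e+00,  0.00000000e+00,
         1.00000000e+00]])}
{'time_s': 0.1, 'qpos': array([-7.17342717e+01,  1.83462868e+01,  8.96981462e+01,  1.87365295e-03,
        7.20444753e+01, -1.14560488e+00]), 'qvel': array([ 0.07853378, -0.02269111, -0.10929294,  0.01134405, -0.13914374,
       -0.0377287 ]), 'effort': array([ 2.26577195e-04, -4.13332665e+01, -2.32510668e+01,  7.27899279e-02,
        4.21944063e-02, -5.63641072e-05]), 'ee_pos': array([ 190.97354315, -541.88661669,  213.22991952]), 'ee_rot': array([-1.79911145e+02, -3.55870906e-03,  1.94107515e+01]), 'force': array([-0.11139311,  0.93180515, -0.56702481]), 'torque': array([-0.01423213, -0.04623715,  0.02883123]), 'gripper_force': 0.0, 'gripper_width': 91.21505160599168}
```

View pics/scene0.png

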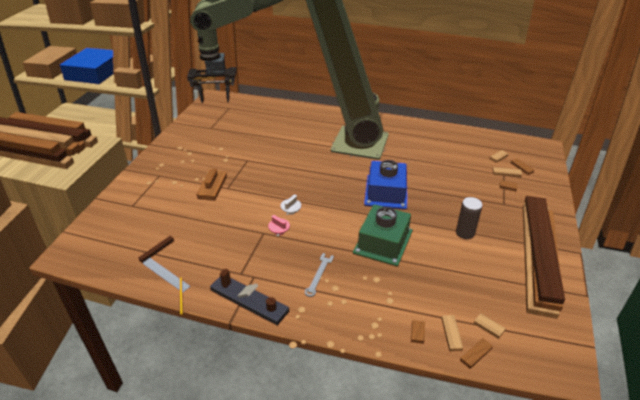

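View pics/top0.png

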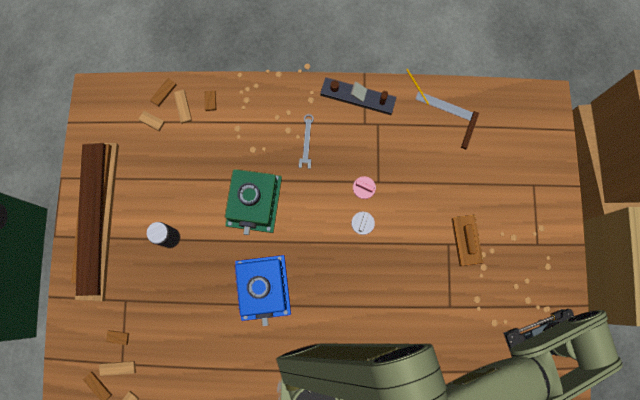

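The top view shows the cap-shaped things at (363,223) grey-white and (364,187) pink. In the scene view they are at (291,204) and (279,225). Gearbox-shaped things in the top view are green at (253,200) and blue at (262,288). I choose the grey cap and the green gearbox, and check both in a close crop with masks.

```bash
cat > h.py <<'E'
import cv2,numpy as np
from workcell import *
def ray(n,u,v):
    m=camera_model(n);K=np.array([[m['fx'],0,m['cx']],[0,m['fy'],m['cy']],[0,0,1]])
    x,y=cv2.undistortPoints(np.array([[[u,v]]],float),K,m['D'])[0,0]
    return m['T'][:3,3],m['T'][:3,:3]@np.array([x,-y,-1])
def plane(n,u,v,z):
    o,d=ray(n,u,v);return o+d*(z-o[2])/d[2]
def tri(a,b):
    (o1,d1),(o2,d2)=ray("scene",*a),ray("top",*b)
    t=np.linalg.lstsq(np.c_[d1,-d2],o2-o1,rcond=None)[0]
    p,q=o1+t[0]*d1,o2+t[1]*d2;return (p+q)/2,np.linalg.norm(p-q)
E
python3 - <<'E'
import cv2,numpy as np
s=cv2.imread('pics/scene0.png');t=cv2.imread('pics/top0.png')
def c(i,x,y,w=66,h=50):return cv2.resize(i[y-h//2:y+h//2,x-w//2:x+w//2],(400,300),interpolation=cv2.INTER_CUBIC)
cv2.imwrite('pics/c1.png',np.vstack([np.hstack([c(s,286,212),c(t,363,210)]),np.hstack([c(s,386,222),c(t,250,197)])]))
E
```

```text
(no output)
```

View pics/c1.png

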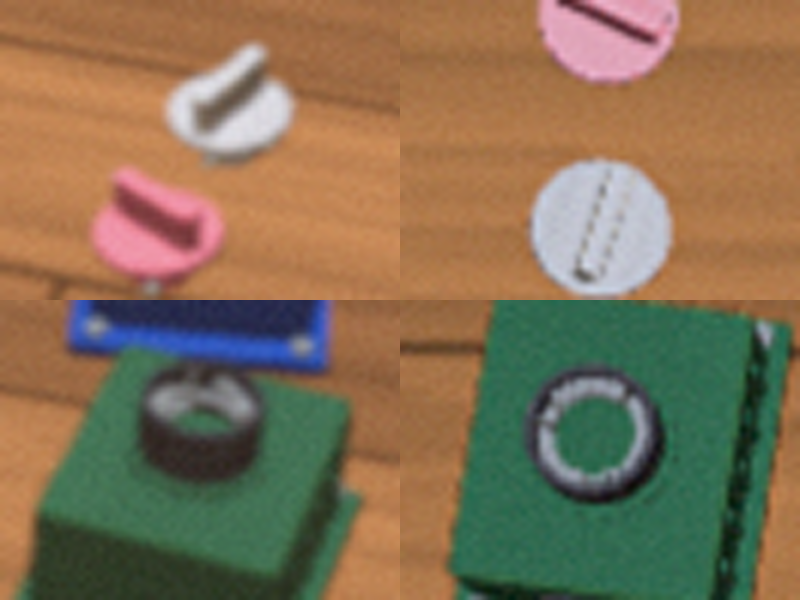

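The crop confirms the choice. The grey-white aluminium cap is at scene (291,206) and top (363,223), with its bar running up-right in the top view. The green gearbox has a dark neck ring at scene (386,214) and top (249,194). Next I refine with masks.

Run:
```python
from h import *
s=cv2.imread('pics/scene0.png');t=cv2.imread('pics/top0.png')
def big(mask):
    c,_=cv2.findContours(mask.astype(np.uint8),cv2.RETR_EXTERNAL,cv2.CHAIN_APPROX_NONE);return max(c,key=cv2.contourArea)
F=8
def win(i,x,y,w=24):
    return cv2.resize(i[y-w:y+w,x-w:x+w],None,fx=F,fy=F,interpolation=cv2.INTER_CUBIC).astype(int)
def un(p,x,y,w=24):return (np.array(p)+.5)/F-.5+np.array([x-w,y-w])
# cap: low saturation & bright
W=win(t,363,223);c=big((W.max(2)-W.min(2)<60)&(W.min(2)>110));e=cv2.fitEllipse(c);ct=un(e[0],363,223);print('cap top',ct,np.array(e[1])/F)
W=win(s,291,206);c=big((W.max(2)-W.min(2)<60)&(W.min(2)>90));h=cv2.boundingRect(c);print('cap scene bbox',un(h[:2],291,206),np.array(h[2:])/F)
cs=un([h[0]+h[2]/2,0],291,206)
# neck: non green
for n,i,x,y in(("scene",s,386,214),("top",t,249,194)):
    W=win(i,x,y);B,G,R=W[...,0],W[...,1],W[...,2]
    grn=(G-R>25)&(G-B>10)
    c=big(~grn&((np.indices(grn.shape)-96)**2).sum(0).__lt__(110**2));e=cv2.fitEllipse(c);print(n,'neck outer',un(e[0],x,y),np.array(e[1])/F,'bbox',un(cv2.boundingRect(c)[:2],x,y),np.array(cv2.boundingRect(c)[2:])/F)
    br=(W.min(2)>105);
    cs_,_=cv2.findContours(br.astype(np.uint8),cv2.RETR_EXTERNAL,cv2.CHAIN_APPROX_NONE)
    p=np.vstack([k for k in cs_ if cv2.contourArea(k)>200]);hu=cv2.convexHull(p);e=cv2.fitEllipse(hu);print(n,'bore',un(e[0],x,y),np.array(e[1])/F)
print('cap tri',tri((291,205.8),ct),plane('top',*ct,28))
print('neck tri',tri((386.5,214),(249.2,194.2)),plane('top',249.2,194.2,124),plane('scene',386.5,214,124))
f=lambda x,y:(330+x/6.06,185+y/6)
a,b=plane('top',*f(208,170),28),plane('top',*f(178,275),28);print('bar ang',np.degrees(np.arctan2(*(a-b)[1::-1])))
g=lambda x,y:(253+x/6.06,187+y/6)
a,b=plane('scene',*g(198,100),55),plane('scene',*g(255,46),55);print(a,b,'bar ang',np.degrees(np.arctan2(*(b-a)[1::-1])),np.linalg.norm(a-b))
```

```text
cap top [362.60616875 222.64861107] [23.35051346 23.7250824 ]
cap scene bbox [280.0625 193.6875] [21.125 20.5  ]
scene neck outer [373.70215797 200.95212173] [25.00320625 26.94467163] bbox [361.5625 189.5625] [25.75  25.625]
scene bore [385.20937347 205.51290989] [22.02047348 38.2983284 ]
top neck outer [228.08519244 179.26612568] [ 7.01890516 26.54762077] bbox [224.5625 169.5625] [ 8.5   23.375]
top bore [248.25533104 193.40073013] [17.64871597 18.585495  ]
cap tri (array([ 505.87029502, -132.21251382,   21.09782826]), np.float64(3.86101460240776)) [ 505.34824655 -133.48203261   28.        ]
neck tri (array([569.53097165, 202.35311214, 114.14362852]), np.float64(5.121058051907257)) [567.93475555 198.33253941 124.        ] [580.56066199 206.06850882 124.        ]
bar ang -15.628664361812218
[ 539.20438822 -136.65386029   55.        ] [ 483.76692324 -121.78856712   55.        ] bar ang 164.98951947593437 57.395901110868294
```

```bash
cat >> h.py <<'E'
F=8
def win(i,x,y,w):
    return cv2.resize(i[y-w:y+w,x-w:x+w],None,fx=F,fy=F,interpolation=cv2.INTER_CUBIC).astype(int)
def un(p,x,y,w):return (np.array(p)+.5)/F-.5+np.array([x-w,y-w])
def comps(mask):
    c,_=cv2.findContours(mask.astype(np.uint8),cv2.RETR_EXTERNAL,cv2.CHAIN_APPROX_NONE);return sorted(c,key=cv2.contourArea)[::-1]
E
python3 - <<'E'
from h import *
s=cv2.imread('pics/scene0.png');t=cv2.imread('pics/top0.png')
for n,i,x,y in(("scene",s,386,217),("top",t,249,194)):
    W=win(i,x,y,15);B,G,R=W.transpose(2,0,1)
    for th in (0,8,15):
        m=(G-R<th)
        c=comps(m)[0];e=cv2.fitEllipse(cv2.convexHull(c));b=cv2.boundingRect(c)
        print(n,th,'outer',un(e[0],x,y,15),np.array(e[1])/F,'bbox',un(b[:2],x,y,15),un((b[0]+b[2],b[1]+b[3]),x,y,15))
print('cap',tri((290.5,206.2),(362.6,222.6)))
m=camera_model('scene')
for z in(22,28):print(plane('top',362.6,222.6,z),plane('scene',290.5,206.2,z))
for uv in((248.3,193.4),(248.7,193.7)):print('neck',tri((386,214),uv),plane('top',*uv,124))
print(plane('scene',386,214,124))
E
```

```text
scene 0 outer [388.32714081 215.66927242] [20.40999794 26.64741135] bbox [376.0625 206.6875] [400.5625 226.5625]
scene 8 outer [388.28419685 215.75257969] [21.14664078 27.2743988 ] bbox [375.8125 206.1875] [400.5625 227.0625]
scene 15 outer [388.03419876 215.72524071] [21.6071682  27.50481606] bbox [375.5625 205.8125] [400.5625 227.4375]
top 0 outer [249.2367487  195.40891266] [19.12246323 20.00914192] bbox [240.6875 192.4375] [259.3125 205.1875]
top 8 outer [248.61392307 193.97271156] [21.60400391 22.95059204] bbox [237.8125 182.8125] [259.9375 205.3125]
top 15 outer [248.58968544 193.92547894] [22.01210213 23.36353111] bbox [237.3125 182.4375] [260.0625 205.4375]
cap (array([ 506.46153299, -133.07886875,   19.47575878]), np.float64(2.335148174821658))
[ 506.39330813 -133.99170325   22.        ] [ 509.25429571 -130.82900683   22.        ]
[ 505.49621085 -133.46347639   28.        ] [ 516.18736053 -128.29209078   28.        ]
neck (array([571.74631405, 202.9086558 , 116.12111293]), np.float64(1.3906626733899248)) [570.22840611 201.01937639 124.        ]
neck (array([570.96128938, 202.32793828, 115.33467357]), np.float64(2.3881471707747806)) [569.37074255 199.83202561 124.        ]
[580.99091457 204.58976527 124.        ]
```

```bash
cat >> h.py <<'E'
from scipy.spatial.transform import Rotation as Ro
def go(x,y,z,yaw):
    s=state();R=Ro.from_euler('xyz',s['ee_rot'],degrees=True)
    d=R.inv().apply(np.array([x,y,z])-s['ee_pos']);r=(R.inv()*Ro.from_euler('xyz',[180,0,yaw],degrees=True)).as_rotvec(degrees=True)
    print('tool shift',d.round(2),'rot',r.round(2),'q',s['qpos'].round(1),'t',s['time_s'])
E
python3 -m pendant '36 -23.4 6 0 0 0;36 -23.4 6 0 0 0;36 -23.4 6 0 0 0;36 -23.4 6 0 0 0;36 -23.4 6 0 0 0;36 -23.4 6 0 0 0;36 -23.4 6 0 0 0;36 -23.4 6 0 0 0' 91
python3 -m pendant '36 -23.4 6 0 0 0;36 -23.4 6 0 0 0;36 -23.4 6 0 0 0;36 -23.4 6 0 0 0;0 0 0 0 0 8.5;0 0 0 0 0 8.5;0 0 0 0 0 8.5;0 0 0 0 0 8.5'
python3 -m pendant '0 0 0 0 0 0.7;0 0 0 0 0 0;0 0 0 0 0 0'
python3 - <<'E'
from h import *
go(506,-133.5,130,-15.3)
s=grab_frame('scene');t=grab_frame('top')
def c(i,x,y,w=100,h=150):return cv2.resize(i[max(y-h//2,0):y+h//2,x-w//2:x+w//2],(400,600),interpolation=cv2.INTER_CUBIC)
cv2.imwrite('pics/c2.png',np.hstack([c(s,291,180),c(t,363,215)]))
E
```

```text
time_s: 0.9
ee_pos: [401.1, -268.4, 165.5]
ee_rot: [-180.0, 0.0, 19.4]
force: [-0.2, 0.1, -0.6]
gripper_width: 90.9
gripper_force: 0.0
time_s: 1.7
ee_pos: [505.0, -133.6, 141.5]
ee_rot: [180.0, 0.1, -14.9]
force: [-0.2, 0.2, -0.6]
gripper_width: 90.6
gripper_force: 0.0
time_s: 2.0
ee_pos: [505.1, -133.9, 141.8]
ee_rot: [180.0, 0.0, -15.2]
force: [-1.0, -0.1, -0.4]
gripper_width: 90.9
gripper_force: 0.0
tool shift [ 0.76 -0.64 11.85] rot [0.   0.01 0.13] q [-16.1  17.  102.8  -0.   60.3  89.1] t 2.0
```

View pics/c2.png

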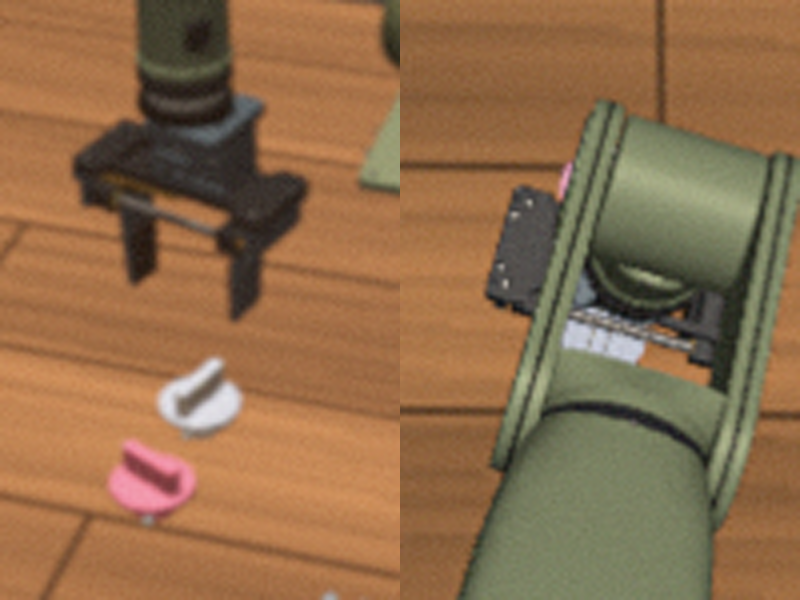

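The scene view shows the open fingertips around crop (138,280) and (243,312), above the cap, with its flange centre at crop (200,403). The pink cap is clear of the fingers. I check the calibration by projecting the TCP.

```bash
cat >> h.py <<'E'
def proj(n,P):
    m=camera_model(n);p=np.linalg.inv(m['T'])@np.r_[P,1];K=np.array([[m['fx'],0,m['cx']],[0,m['fy'],m['cy']],[0,0,1]])
    return cv2.projectPoints(np.array([[p[0],-p[1],-p[2]]]),np.zeros(3),np.zeros(3),K,m['D'])[0][0,0]
E
python3 - <<'E'
from h import *
s=state();R=Ro.from_euler('xyz',s['ee_rot'],degrees=True)
for y in(-45,45):
  for x in(-16,16):
    print(y,x,(proj('scene',s['ee_pos']+R.apply([x,y,0]))-[241,105])*4)
for P in((506,-133.5,28),(506,-133.5,22)):print(P,proj('scene',P),(proj('scene',P)-[241,105])*4)
E
```

```text
-45 -16 [247.96201526 295.02240389]
-45 16 [226.5101959  314.92382192]
45 -16 [157.45176802 261.87960403]
45 16 [135.33726289 280.91856411]
(506, -133.5, 28) [290.00762697 204.12700761] [196.03050788 396.50803045]
(506, -133.5, 22) [290.06474683 205.48711497] [196.25898734 401.94845987]
```

Run:
```python
from h import *
print(plane('scene',289.4,205.3,28),tri((289.4,205.3),(362.6,222.6)))
print(plane('scene',384.9,213.1,124),tri((384.9,213.1),(248.5,193.6)))
go(506,-133.5,31,-15.3)
```

```text
[ 512.62821381 -133.45203662   28.        ] (array([ 506.50973908, -134.77942271,   22.80232951]), np.float64(1.7671584578473825))
[577.69299614 200.56559029 124.        ] (array([570.90620471, 200.5337859 , 118.56290005]), np.float64(1.4351176010180722))
tool shift [  0.72  -0.68 110.9 ] rot [0.   0.01 0.07] q [-16.1  17.  102.7  -0.   60.3  89.1] t 2.1
```

```bash
python3 -m pendant '0.7 -0.7 30 0 0 0;0 0 30 0 0 0;0 0 25 0 0 0;0 0 16 0 0 0;0 0 9 0 0 0;0 0 0 0 0 0' 91
python3 -m pendant '0 0 0 0 0 0;0 0 0 0 0 0;0 0 0 0 0 0;0 0 0 0 0 0;0 0 0 0 0 0;0 0 0 0 0 0;0 0 0 0 0 0;0 0 0 0 0 0' 8 30
python3 -m pendant '0 0 0 0 0 0;0 0 0 0 0 0;0 0 0 0 0 0;0 0 0 0 0 0;0 0 0 0 0 0;0 0 0 0 0 0;0 0 0 0 0 0;0 0 0 0 0 0'
```

```text
time_s: 2.7
ee_pos: [505.4, -133.3, 31.0]
ee_rot: [180.0, 0.1, -15.3]
force: [-1.0, -0.1, -0.0]
gripper_width: 91.2
gripper_force: 0.0
time_s: 3.5
ee_pos: [506.1, -133.5, 31.9]
ee_rot: [180.0, -0.0, -15.3]
force: [0.9, -0.1, -0.7]
gripper_width: 29.8
gripper_force: 0.0
time_s: 4.3
ee_pos: [506.1, -133.4, 31.9]
ee_rot: [180.0, 0.0, -15.3]
force: [0.3, -0.3, -0.7]
gripper_width: 11.9
gripper_force: 30.0
```

```bash
python3 -m pendant '0 0 -15 0 0 0;0 0 -35 0 0 0;0 0 -40 0 0 0;0 0 -40 0 0 0;0 0 -30 0 0 0;0 0 -8 0 0 0' 8 30
python3 -m pendant '-2 -20 0 0 0 0;-3.2 -43 0 0 0 0;-3.2 -45 0 0 0 0;-3.2 -45 0 0 0 0;-3.2 -45 0 0 0 0;-3.2 -45 0 0 0 0;-3.2 -43 0 0 0 0;-2.2 -34 0 0 0 0'
python3 -m pendant '-1.9 -19.2 0 0 0 0;0 0 0 0 0 0;0 0 0 0 0 0'
python3 - <<'E'
from h import *
go(571.2,200.4,200,-15.3)
s=grab_frame('scene');t=grab_frame('top')
cv2.imwrite('pics/s3.png',s);cv2.imwrite('pics/t3.png',t)
def c(i,x,y,w=80,h=100):return cv2.resize(i[max(y-h//2,0):y+h//2,x-w//2:x+w//2],(400,500),interpolation=cv2.INTER_CUBIC)
cv2.imwrite('pics/c3.png',np.hstack([c(s,386,195),c(t,249,190)]))
print(state()['force'],state()['gripper_width'])
E
```

```text
time_s: 4.9
ee_pos: [507.8, -133.9, 203.3]
ee_rot: [180.0, -0.4, -15.3]
force: [0.7, -0.1, -2.3]
gripper_width: 12.0
gripper_force: 30.0
time_s: 5.7
ee_pos: [567.1, 183.7, 197.6]
ee_rot: [179.9, 0.2, -15.2]
force: [0.9, -1.0, -1.1]
gripper_width: 11.7
gripper_force: 30.0
time_s: 6.0
ee_pos: [570.5, 199.6, 198.7]
ee_rot: [179.9, 0.1, -15.3]
force: [-0.5, -0.9, -2.2]
gripper_width: 11.9
gripper_force: 30.0
tool shift [ 0.49 -1.01 -1.28] rot [0.14 0.1  0.03] q [ 1.820e+01  2.160e+01  8.690e+01 -1.000e-01  7.170e+01  1.235e+02] t 6.0
[ 0.3138045  -0.10767007 -2.37141557] 11.911461911004919
```

View pics/c3.png

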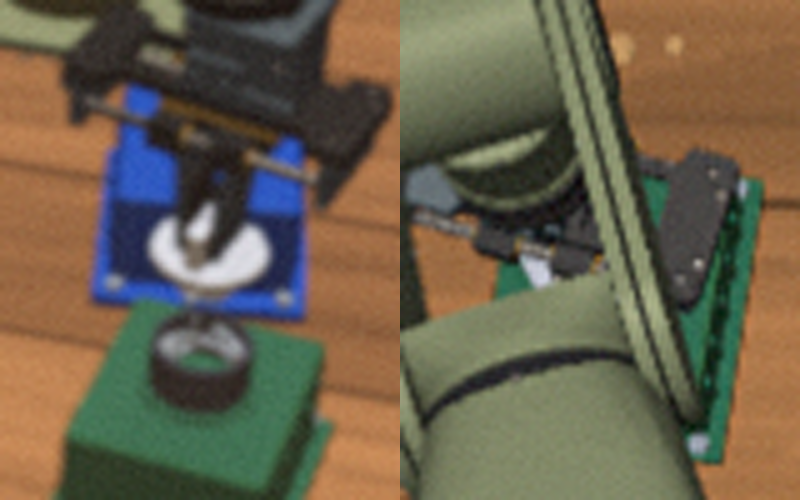

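The scene view shows the cap held level above the neck, flange centre near crop (210,250) and neck mouth near crop (202,352). The top view is blocked by the arm. I compare the two in the same view.

Run:
```python
from h import *
s=cv2.imread('pics/s3.png');e0=state();p=e0['ee_pos'];zo=p[2]-31.9
x,y,w=386,194,18
W=win(s,x,y,w);m=(W.max(2)-W.min(2)<60)&(W.min(2)>120)
c=comps(m)[0];h=cv2.convexHull(c);b=cv2.boundingRect(c);print('cap bbox',un(b[:2],x,y,w),un((b[0]+b[2],b[1]+b[3]),x,y,w)); e=cv2.fitEllipse(h);print('ell',un(e[0],x,y,w),np.array(e[1])/F,e[2])
a=np.linspace(0,2*np.pi,180)
def circ(cx,cy,z,r):
    q=np.array([proj('scene',(cx+r*np.cos(t),cy+r*np.sin(t),z)) for t in a]);return q.min(0).round(2),q.max(0).round(2)
print('pred flange top',circ(p[0],p[1],zo+28,35),'bottom',circ(p[0],p[1],zo+22,35))
x,y,w=386,217,15
W=win(s,x,y,w);B,G,R=W.transpose(2,0,1);yy,xx=np.indices(G.shape)
for th in(5,12,20):
    m=(G-R<th)&(xx<26*F)&(yy>4*F)
    c=comps(m)[0];b=cv2.boundingRect(c);print('neck',un(b[:2],x,y,w),un((b[0]+b[2],b[1]+b[3]),x,y,w))
print('pred rim@571.2,200.4',circ(571.2,200.4,124,32),'base',circ(571.2,200.4,88,32),'inner',circ(571.2,200.4,124,27))
u=proj('scene',(571.2,200.4,124));print(proj('scene',(576.2,200.4,124))-u,proj('scene',(571.2,205.4,124))-u)
```

```text
cap bbox [375.4375 188.3125] [399.5625 202.3125]
ell [387.39180756 194.45267296] [15.4526186  24.17315102] 95.66948699951172
pred flange top (array([375.1 , 186.19]), array([398.5, 200.5])) bottom (array([374.96, 187.76]), array([398.3, 202.1]))
neck [376.0625 206.1875] [396.5625 226.9375]
neck [375.8125 205.6875] [396.5625 227.1875]
neck [375.3125 205.6875] [396.5625 227.5625]
pred rim@571.2,200.4 (array([374.83, 205.24]), array([395.62, 218.55])) base (array([374.  , 214.06]), array([394.48, 227.45])) inner (array([376.46, 206.25]), array([393.99, 217.48]))
[-0.29029548  1.00085071] [1.59867032 0.29101968]
```

Relative offsets are within about 1 mm, so I descend and feel for contact. On the ledges the TCP should read 142–150; on the rim it should read about 156.

```bash
python3 -m pendant '-0.3 -1 10 0 0 0;0 0 15 0 0 0;0 0 10 0 0 0;0 0 4 0 0 0;0 0 0 0 0 0'
for k in 1; do python3 -m pendant '0 0 1 0 0 0;0 0 1 0 0 0;0 0 1 0 0 0;0 0 0 0 0 0'; done
python3 - <<'E'
from h import *
go(570.5,200.6,150,-15.3);print(state()['force'],state()['torque'])
E
```

```text
time_s: 6.6
ee_pos: [570.7, 201.0, 160.1]
ee_rot: [179.9, 0.1, -15.3]
force: [-0.6, 0.0, -2.1]
gripper_width: 11.9
gripper_force: 30.0
time_s: 7.0
ee_pos: [571.1, 201.5, 158.0]
ee_rot: [-180.0, -0.0, -15.3]
force: [0.1, 0.7, -1.7]
gripper_width: 11.8
gripper_force: 30.0
tool shift [-0.37  1.05  8.04] rot [-0.   -0.01  0.02] q [ 18.4  23.2  90.4  -0.   66.3 123.6] t 7.0
[ 0.11149091  0.72010458 -1.70397989] [ 0.10510639  0.05623689 -0.01755098]
```

```bash
python3 -m pendant '-0.3 0.9 0 0 0 0;0 0 0 0 0 0;0 0 1 0 0 0;0 0 1 0 0 0;0 0 0 0 0 0'
python3 -m pendant '0 0 1 0 0 0;0 0 1 0 0 0;0 0 0 0 0 0'
python3 -m pendant '0 0 1 0 0 0;0 0 1 0 0 0;0 0 0 0 0 0'
```

```text
time_s: 7.5
ee_pos: [570.4, 200.7, 155.7]
ee_rot: [180.0, 0.0, -15.3]
force: [0.4, 0.3, -1.5]
gripper_width: 11.8
gripper_force: 30.0
time_s: 7.8
ee_pos: [570.4, 200.7, 153.7]
ee_rot: [180.0, 0.0, -15.3]
force: [0.0, -0.0, -1.9]
gripper_width: 11.5
gripper_force: 30.0
time_s: 8.1
ee_pos: [570.4, 200.6, 151.7]
ee_rot: [180.0, 0.0, -15.3]
force: [-0.6, -0.4, -1.4]
gripper_width: 11.7
gripper_force: 30.0
```

```bash
for i in 1; do python3 -m pendant '0 0 1 0 0 0;0 0 1 0 0 0;0 0 0 0 0 0'; done
python3 -m pendant '0 0 1 0 0 0;0 0 0.7 0 0 0;0 0 0 0 0 0'
```

```text
time_s: 8.4
ee_pos: [570.5, 200.7, 149.7]
ee_rot: [180.0, 0.0, -15.3]
force: [-0.0, -0.7, -1.2]
gripper_width: 12.2
gripper_force: 30.0
time_s: 8.7
ee_pos: [570.5, 200.7, 148.1]
ee_rot: [180.0, 0.0, -15.3]
force: [-0.3, -0.0, -2.0]
gripper_width: 11.8
gripper_force: 30.0
```

```bash
python3 -m pendant '0 0 1 0 0 0;0 0 0 0 0 0'
python3 -m pendant '0 0 0.7 0 0 0;0 0 0 0 0 0'; python3 -c "
from workcell import *;print(state()['force'],state()['torque'])"
```

```text
time_s: 8.9
ee_pos: [570.5, 200.7, 147.1]
ee_rot: [180.0, 0.0, -15.3]
force: [0.4, 0.2, -1.9]
gripper_width: 11.5
gripper_force: 30.0
time_s: 9.1
ee_pos: [570.5, 200.7, 146.4]
ee_rot: [180.0, 0.0, -15.3]
force: [-0.7, -0.2, -2.2]
gripper_width: 12.0
gripper_force: 30.0
[-0.68233496 -0.15476762 -2.17293941] [0.10136094 0.01384536 0.03122025]
```

```bash
python3 -m pendant '0 0 1 0 0 0;0 0 0 0 0 0'
python3 -m pendant '0 0 0.7 0 0 0;0 0 0 0 0 0'
python3 -m pendant '0 0 0.7 0 0 0;0 0 0 0 0 0'; python3 -c "
from workcell import *;print(state()['force'],state()['torque'])"
```

```text
time_s: 9.3
ee_pos: [570.5, 200.7, 145.4]
ee_rot: [180.0, 0.0, -15.3]
force: [-0.6, 0.1, -1.4]
gripper_width: 11.8
gripper_force: 30.0
time_s: 9.5
ee_pos: [570.5, 200.7, 144.7]
ee_rot: [180.0, 0.0, -15.3]
force: [-0.5, -0.1, -2.2]
gripper_width: 12.1
gripper_force: 30.0
time_s: 9.7
ee_pos: [570.5, 200.7, 144.0]
ee_rot: [180.0, 0.0, -15.3]
force: [0.3, 0.0, -1.2]
gripper_width: 12.0
gripper_force: 30.0
[ 0.27510023  0.03321154 -1.18093246] [ 0.02477651  0.01129119 -0.02399653]
```

```bash
python3 -m pendant '0 0 0.7 0 0 0;0 0 0 0 0 0'
python3 -m pendant '0 0 0.7 0 0 0;0 0 0 0 0 0'
python3 -m pendant '0 0 0.7 0 0 0;0 0 0 0 0 0'; python3 -c "
from workcell import *;print(state()['force'],state()['torque'])"
```

```text
time_s: 9.9
ee_pos: [570.6, 200.7, 143.6]
ee_rot: [-180.0, -0.0, -15.3]
force: [-0.3, 0.5, -0.9]
gripper_width: 11.8
gripper_force: 30.0
time_s: 10.1
ee_pos: [570.7, 200.7, 143.3]
ee_rot: [-180.0, -0.0, -15.3]
force: [-1.4, 0.4, 2.2]
gripper_width: 11.6
gripper_force: 30.0
time_s: 10.3
ee_pos: [570.8, 200.7, 143.2]
ee_rot: [-180.0, -0.1, -15.3]
force: [-2.2, -0.8, 5.6]
gripper_width: 11.5
gripper_force: 30.0
[-2.21168789 -0.78971486  5.64465444] [-0.06537174  0.41462584  0.02237894]
```

Contact came at TCP z ≈ 143.4, flange about 9.5 mm above the rim, so the pins are on the ledges. I now turn backward (rz negative) while rising 0.09 mm/deg.

```bash
python3 -m pendant '-0.3 0 -0.1 0 0 0;0 0 -0.36 0 0 -4;0 0 -0.36 0 0 -4;0 0 -0.36 0 0 -4;0 0 0 0 0 0'
python3 -m pendant '0 0 -0.36 0 0 -4;0 0 -0.36 0 0 -4;0 0 -0.36 0 0 -4;0 0 0 0 0 0'; python3 -c "
from workcell import *;print(state()['force'],state()['torque'])"
```

```text
time_s: 10.8
ee_pos: [571.1, 201.6, 144.2]
ee_rot: [-179.9, -0.1, -3.3]
force: [1.2, 2.6, 4.7]
gripper_width: 11.8
gripper_force: 30.0
time_s: 11.2
ee_pos: [571.1, 201.6, 145.3]
ee_rot: [-179.9, -0.2, 8.6]
force: [1.0, 2.3, 5.6]
gripper_width: 11.3
gripper_force: 30.0
[0.98145995 2.34904389 5.5855611 ] [ 0.57893403  0.09527259 -0.02659062]
```

```bash
python3 -m pendant '0 0 -0.36 0 0 -4;0 0 -0.36 0 0 -4;0 0 -0.36 0 0 -4;0 0 -0.36 0 0 -4;0 0 -0.36 0 0 -4;0 0 0 0 0 0'
python3 -m pendant '0 0 -0.36 0 0 -4;0 0 -0.36 0 0 -4;0 0 0 0 0 0'; python3 -c "
from workcell import *;print(state()['force'],state()['torque'])"
```

```text
time_s: 11.8
ee_pos: [571.1, 201.8, 147.2]
ee_rot: [-180.0, -0.2, 28.6]
force: [0.3, 2.1, 6.6]
gripper_width: 12.0
gripper_force: 30.0
time_s: 12.1
ee_pos: [571.1, 201.9, 147.9]
ee_rot: [-180.0, -0.2, 36.6]
force: [0.5, 3.3, 6.0]
gripper_width: 12.0
gripper_force: 30.0
[0.52417859 3.30748939 6.03834002] [ 0.63406736  0.03303946 -0.02600198]
```

```bash
python3 -m pendant '0 0 -0.3 0 0 -3;0 0 -0.3 0 0 -3;0 0 0 0 0 0'
python3 -m pendant '0 0 -0.18 0 0 -2;0 0 -0.18 0 0 -2;0 0 0 0 0 0'; python3 -c "
from workcell import *;print(state()['force'],state()['torque'])"
```

```text
time_s: 12.4
ee_pos: [571.1, 202.0, 148.4]
ee_rot: [-180.0, -0.2, 42.6]
force: [0.1, 3.1, 6.2]
gripper_width: 12.1
gripper_force: 30.0
time_s: 12.7
ee_pos: [570.3, 201.7, 148.4]
ee_rot: [-180.0, -0.1, 46.6]
force: [-0.0, 3.4, 5.6]
gripper_width: 12.0
gripper_force: 30.0
[-0.02179697  3.3893471   5.59731194] [0.70052576 0.26955527 0.19604185]
```

```bash
python3 -m pendant '0 0 0 0 0 -1.5;0 0 0 0 0 0;0 0 0 0 0 0'; python3 -c "
from workcell import *;print(state()['force'],state()['torque'])"
python3 -m pendant '0 0 0 0 0 -1.5;0 0 0 0 0 0;0 0 0 0 0 0'; python3 -c "
from workcell import *;print(state()['force'],state()['torque'])"
```

```text
time_s: 13.0
ee_pos: [569.9, 201.6, 148.3]
ee_rot: [-179.9, -0.0, 48.1]
force: [-1.5, 3.8, 6.1]
gripper_width: 11.8
gripper_force: 30.0
[-1.47925374  3.77025701  6.07246775] [0.67721449 0.40331464 0.09454878]
time_s: 13.3
ee_pos: [569.7, 201.7, 148.2]
ee_rot: [-179.9, -0.0, 49.5]
force: [-2.4, 3.7, 5.4]
gripper_width: 11.8
gripper_force: 30.0
[-2.35073272  3.65337555  5.41682309] [ 0.72132145  0.37385041 -0.02318075]
```

```bash
python3 -m pendant '0.2 -0.7 0 0 0 0;0.2 -0.7 0 0 0 0;0 0 0 0 0 0'; python3 -c "
from workcell import *;print(state()['force'],state()['torque'])"
python3 -m pendant '0 0 0 0 0 -1.5;0 0 0 0 0 0;0 0 0 0 0 0'; python3 -c "
from workcell import *;print(state()['force'],state()['torque'])"
```

```text
time_s: 13.6
ee_pos: [569.6, 201.9, 148.2]
ee_rot: [180.0, -0.0, 49.6]
force: [-0.4, -0.2, 6.5]
gripper_width: 11.8
gripper_force: 30.0
[-0.36740761 -0.22976596  6.4533284 ] [ 0.0582163   0.08409866 -0.04410595]
time_s: 13.9
ee_pos: [569.5, 202.0, 148.3]
ee_rot: [180.0, -0.0, 51.1]
force: [-2.3, 2.3, 5.4]
gripper_width: 11.8
gripper_force: 30.0
[-2.30369562  2.28894159  5.37442901] [ 0.18942315  0.10861928 -0.04742425]
```

```bash
python3 -m pendant '0 -0.3 0 0 0 -2;0 -0.3 0 0 0 0;0 0 0 0 0 0'; python3 -c "
from workcell import *;print(state()['force'],state()['torque'])"
python3 -m pendant '0 -0.3 0 0 0 -2;0 0 0 0 0 0;0 0 0 0 0 0'
python3 - <<'E'
from h import *
print(state()['force'],state()['torque'])
s=grab_frame('scene');cv2.imwrite('pics/s4.png',s)
cv2.imwrite('pics/c4.png',cv2.resize(s[170:245,336:436],(800,600),interpolation=cv2.INTER_CUBIC))
E
```

```text
time_s: 14.2
ee_pos: [569.4, 202.2, 148.4]
ee_rot: [179.9, -0.0, 53.1]
force: [-0.3, 0.9, 5.0]
gripper_width: 11.8
gripper_force: 30.0
[-0.34425899  0.91473762  4.98971962] [ 0.05639199 -0.09130841 -0.015224  ]
time_s: 14.5
ee_pos: [569.3, 202.4, 148.5]
ee_rot: [179.9, -0.0, 55.1]
force: [-0.6, 0.3, 5.6]
gripper_width: 12.0
gripper_force: 30.0
[-0.59612305  0.33532251  5.58544704] [ 0.05141085 -0.06552151 -0.02256729]
```

View pics/c4.png

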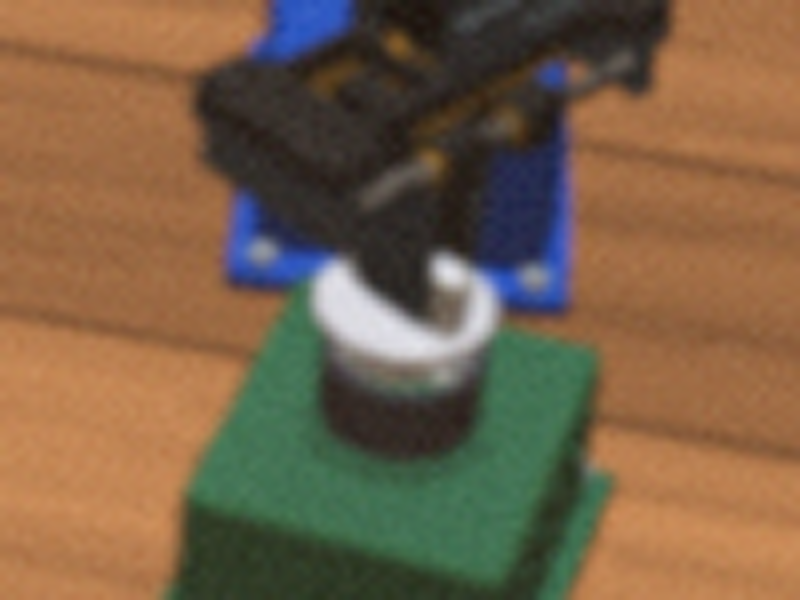

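The crop shows the cap level in the mouth, flange spanning crop x 312–497 (centre 405), neck 320–487 (centre 403). It is laterally centred but has not dropped. I feel a little further while measuring the offset.

```bash
python3 -m pendant '0 0 0 0 0 -2;0 0 0 0 0 0;0 0 0 0 0 0'
python3 - <<'E'
from h import *
print(state()['force'],state()['torque'],state()['gripper_width'])
s=cv2.imread('pics/s4.png');p=np.array([569.3,202.4,148.5]);zo=116.6
x,y,w=386,208,16
W=win(s,x,y,w);m=(W.max(2)-W.min(2)<60)&(W.min(2)>120)
c=comps(m)[0];h=cv2.convexHull(c);b=cv2.boundingRect(c);print('cap bbox',un(b[:2],x,y,w),un((b[0]+b[2],b[1]+b[3]),x,y,w)); e=cv2.fitEllipse(h);print('ell',un(e[0],x,y,w),np.array(e[1])/F,e[2])
a=np.linspace(0,2*np.pi,180)
def circ(cx,cy,z,r):
    q=np.array([proj('scene',(cx+r*np.cos(t),cy+r*np.sin(t),z)) for t in a]);return q.min(0).round(2),q.max(0).round(2)
for cx,cy in((570.4,200.6),):print('pred flange if centred',circ(cx,cy,zo+28,35),'bottom',circ(cx,cy,zo+22,35))
E
```

```text
time_s: 14.85
ee_pos: [569.4, 202.5, 148.5]
ee_rot: [179.9, -0.1, 57.1]
force: [-1.3, 1.9, 6.3]
gripper_width: 11.9
gripper_force: 30.0
[-1.27119842  1.88584257  6.33833635] [ 0.05319905 -0.11361949  0.05076985] 11.87014063267515
cap bbox [374.3125 201.3125] [398.0625 217.4375]
ell [386.23764801 208.38526154] [17.20305443 24.03820038] 105.77098846435547
pred flange if centred (array([374.46, 199.34]), array([397.37, 213.83])) bottom (array([374.31, 200.85]), array([397.18, 215.36]))
```

Likely one pin is hung on a ledge end, since the arm's stiffness stops the cap levelling itself. I loosen the grip a little so the cap can sink freely, then wiggle.

```bash
python3 -m pendant '0 0 -0.5 0 0 0;0 0 0 0 0 0;0 0 0 0 0 0;0 0 0 0 0 0' 15 30
python3 - <<'E'
from h import *
print(state()['force'],state()['torque'])
s=grab_frame('scene');cv2.imwrite('pics/s5.png',s)
cv2.imwrite('pics/c5.png',cv2.resize(s[170:245,336:436],(800,600),interpolation=cv2.INTER_CUBIC))
E
```

```text
time_s: 15.25
ee_pos: [568.4, 202.2, 147.6]
ee_rot: [-180.0, 0.1, 57.2]
force: [-1.4, 0.0, -0.5]
gripper_width: 15.0
gripper_force: 0.2
[-1.37728377  0.04122048 -0.47321299] [ 0.05184023  0.01991013 -0.01806965]
```

View pics/c5.png

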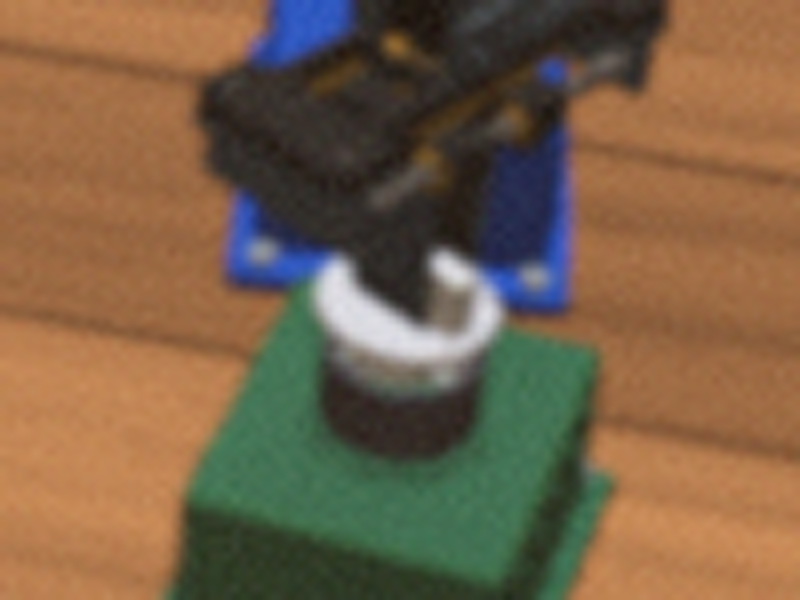

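The cap is still up, flange bottom edge at crop y ≈ 362. The force readings carry about ±1 N of noise, so displacement from the command is the better guide, and it says the tool was dragged too far to −x. I re-centre loosely and wiggle, watching the flange's pixel row.

```bash
cat >> h.py <<'E'
def look():
    s=grab_frame('scene');x,y,w=386,208,16
    W=win(s,x,y,w);m=(W.max(2)-W.min(2)<50)&(W.min(2)>150)
    c=comps(m)[0];b=cv2.boundingRect(c);a=un(b[:2],x,y,w);z=un((b[0]+b[2],b[1]+b[3]),x,y,w)
    e=state();print('flange u',((a+z)/2)[0].round(2),'v',a[1].round(2),z[1].round(2),'F',e['force'].round(1),'M',e['torque'].round(2),'pos',e['ee_pos'].round(1),'rot',e['ee_rot'].round(1),'w',round(e['gripper_width'],1),'t',e['time_s'])
E
L='from h import *;look()'; P="python3 -m pendant"
python3 -c "$L"
python3 -m pendant '0 1 0 0 0 0;0 1 0 0 0 0;0 0 0 0 0 0' >/dev/null;python3 -c "$L"
python3 -m pendant '0 0 0 0 0 -2;0 0 0 0 0 -2;0 0 0 0 0 0' >/dev/null;python3 -c "$L"
python3 -m pendant '0 0 0 0 0 -2;0 0 0 0 0 -2;0 0 0 0 0 0' >/dev/null;python3 -c "$L"
```

```text
flange u 386.56 v 201.44 214.94 F [-0.8 -0.2 -0.1] M [ 0.04 -0.03 -0.02] pos [568.5 202.3 147.8] rot [-1.80e+02  1.00e-01  5.72e+01] w 15.0 t 15.35
flange u 386.31 v 201.56 215.06 F [-0.1  0.7  0.3] M [0.09 0.03 0.  ] pos [570.6 201.4 148.3] rot [180.   -0.   57.2] w 14.8 t 15.7
flange u 386.12 v 201.69 215.19 F [-0.9  1.5 -0.2] M [0.1  0.04 0.  ] pos [570.4 201.5 148.3] rot [180.   -0.   61.2] w 14.8 t 16.05
flange u 386.06 v 201.94 215.44 F [-1.   2.   0.6] M [ 0.07  0.04 -0.06] pos [570.4 201.5 148.2] rot [180.    0.   65.1] w 15.1 t 16.4
```

```bash
L='from h import *;look()'
python3 -m pendant '0 0 0 0 0 -2;0 0 0 0 0 -2;0 0 0 0 0 0' >/dev/null;python3 -c "$L"
python3 -m pendant '0 0 0 0 0 -2;0 0 0 0 0 -2;0 0 0 0 0 0' >/dev/null;python3 -c "$L"
```

```text
flange u 386.25 v 204.44 218.06 F [ 0.2 -0.3  0.1] M [-0.   -0.   -0.03] pos [570.6 201.2 148.2] rot [180.    0.   69.1] w 14.9 t 16.75
flange u 386.25 v 204.56 218.19 F [-0.3 -0.7  0.3] M [-0.02 -0.05 -0.01] pos [570.6 201.3 148.3] rot [180.    0.   73.1] w 15.1 t 17.1
```

It dropped: the flange row moved 2.5–3 px, about 11 mm, at yaw 69. I lower the fingers over the bar, grip again, and drive forward.

```bash
L='from h import *;look()'
python3 -m pendant '0 0 4 0 0 0;0 0 4 0 0 0;0 0 2 0 0 0;0 0 0 0 0 0;0 0 0 0 0 0' >/dev/null;python3 -c "$L"
python3 -m pendant '0 0 0 0 0 0;0 0 0 0 0 0;0 0 0 0 0 0' 8 30 >/dev/null;python3 -c "$L"
```

```text
flange u 386.31 v 204.69 218.19 F [ 0.3  0.5 -0.1] M [-0.05 -0.04  0.06] pos [570.5 201.5 138.3] rot [180.    0.   73.2] w 14.7 t 17.65
flange u 386.38 v 205.94 218.06 F [-2.   1.6  0.8] M [ 0.27  0.23 -0.45] pos [570.1 201.7 138.2] rot [-179.9   -0.    73.2] w 11.7 t 18.0
```

```bash
L='from h import *;look()'
python3 -m pendant '0 0 0.1 0 0 3;0 0 0.1 0 0 3;0 0 0 0 0 0' >/dev/null;python3 -c "$L"
python3 -m pendant '0 0 0.2 0 0 3;0 0 0.2 0 0 3;0 0 0.1 0 0 3;0 0 0 0 0 0' >/dev/null;python3 -c "$L"
```

```text
flange u 386.25 v 204.56 218.19 F [-0.2  0.2  0.2] M [-0.03 -0.08  0.  ] pos [570.8 201.3 138.3] rot [179.9  -0.   67.3] w 11.7 t 18.35
flange u 386.38 v 204.81 218.44 F [0.5 0.9 2. ] M [-0.03 -0.22 -0.04] pos [571.1 201.5 138.2] rot [ 1.799e+02 -1.000e-01  5.830e+01] w 12.2 t 18.8
```

```bash
L='from h import *;look()'
python3 -m pendant '0 0 0.2 0 0 4;0 0 0.2 0 0 4;0 0 0.2 0 0 4;0 0 0 0 0 0' >/dev/null;python3 -c "$L"
python3 -m pendant '0 0 0.2 0 0 4;0 0 0.2 0 0 4;0 0 0.2 0 0 4;0 0 0 0 0 0' >/dev/null;python3 -c "$L"
```

```text
flange u 386.31 v 204.69 218.56 F [-0.   2.   5.6] M [ 0.11 -0.09  0.06] pos [571.1 201.8 137.8] rot [ 1.80e+02 -1.00e-01  4.64e+01] w 12.0 t 19.25
flange u 386.12 v 205.44 218.81 F [0.  0.8 5.2] M [ 0.01 -0.19 -0.09] pos [570.9 201.5 136.9] rot [ 1.80e+02 -1.00e-01  3.44e+01] w 11.8 t 19.7
```

```bash
L='from h import *;look()'
python3 -m pendant '0 0 0.2 0 0 4;0 0 0.2 0 0 4;0 0 0.2 0 0 4;0 0 0 0 0 0' >/dev/null;python3 -c "$L"
python3 -m pendant '0 0 0.2 0 0 3;0 0 0.2 0 0 3;0 0 0 0 0 0' >/dev/null;python3 -c "$L"
python3 -m pendant '0 0 0.2 0 0 3;0 0 0.1 0 0 3;0 0 0 0 0 0' >/dev/null;python3 -c "$L"
```

```text
flange u 386.06 v 205.19 218.81 F [-0.1  0.9  5.7] M [ 0.03 -0.09  0.02] pos [570.6 201.5 136.1] rot [180.   -0.   22.4] w 12.0 t 20.15
flange u 386.0 v 205.06 218.94 F [-0.1  1.2  5.3] M [ 0.06 -0.16  0.03] pos [570.7 201.5 135.6] rot [180.   -0.   16.4] w 11.9 t 20.5
flange u 385.94 v 205.06 218.94 F [1.2 0.8 4.6] M [ 0.02 -0.18  0.02] pos [570.5 201.5 135.2] rot [180.   -0.   10.4] w 12.0 t 20.85
```

```bash
L='from h import *;look()'
python3 -m pendant '0 0 0.1 0 0 2;0 0 0.1 0 0 2;0 0 0 0 0 0' >/dev/null;python3 -c "$L"
python3 -m pendant '0 0 0.1 0 0 2;0 0 0 0 0 0' >/dev/null;python3 -c "$L"
python3 -m pendant '0 0 0.1 0 0 2;0 0 0 0 0 0' >/dev/null;python3 -c "$L"
```

```text
flange u 385.94 v 205.19 219.06 F [ 1.7 -0.1  5. ] M [-0.03 -0.18 -0.06] pos [570.6 201.4 135. ] rot [180.   -0.    6.4] w 11.7 t 21.2
flange u 385.88 v 205.19 219.06 F [ 0.8 -0.3  6. ] M [-0.02 -0.25  0.05] pos [570.5 201.4 134.9] rot [180.   -0.    4.4] w 11.9 t 21.45
flange u 385.88 v 205.31 219.19 F [0.8 1.2 5.1] M [-0.   -0.14  0.03] pos [570.5 201.4 134.8] rot [180.   -0.    2.4] w 11.8 t 21.7
```

```bash
L='from h import *;look()'
python3 -m pendant '0 0 0.1 0 0 2;0 0 0 0 0 0' >/dev/null;python3 -c "$L"
python3 -m pendant '0 0 0.1 0 0 2;0 0 0 0 0 0' >/dev/null;python3 -c "$L"
```

```text
flange u 385.81 v 205.19 219.06 F [1.3 0.1 5.7] M [ 0.03 -0.15  0.01] pos [570.3 201.4 134.6] rot [180.    0.    0.4] w 11.8 t 21.95
flange u 385.88 v 205.19 219.19 F [1.7 0.7 5. ] M [-0.03 -0.12 -0.02] pos [570.2 201.3 134.4] rot [180.    0.   -1.7] w 11.9 t 22.2
```

```bash
L='from h import *;look()'
python3 -m pendant '0 0 0.1 0 0 2;0 0 0 0 0 0' >/dev/null;python3 -c "$L"
python3 -m pendant '0 0 0 0 0 1.5;0 0 0 0 0 0' >/dev/null;python3 -c "$L"
python3 -m pendant '0 0 0 0 0 1.5;0 0 0 0 0 0' >/dev/null;python3 -c "$L"
```

```text
flange u 385.75 v 205.31 219.06 F [ 0.7 -0.1  5.6] M [-0.03  0.04 -0.06] pos [570.  201.2 134.4] rot [180.    0.   -3.7] w 12.0 t 22.45
flange u 385.75 v 205.31 219.06 F [ 0.2 -0.2  6.4] M [ 0.01  0.04 -0.06] pos [570.  201.2 134.4] rot [ 1.8e+02  1.0e-01 -5.2e+00] w 11.6 t 22.7
flange u 385.88 v 205.56 219.06 F [-0.4 -0.5  5.7] M [-0.02  0.05 -0.05] pos [569.9 201.3 134.4] rot [ 1.8e+02  1.0e-01 -6.7e+00] w 12.0 t 22.95
```

```bash
L='from h import *;look()'
python3 -m pendant '0 0 0 0 0 1.5;0 0 0 0 0 0' >/dev/null;python3 -c "$L"
python3 -m pendant '0 0 0 0 0 1.5;0 0 0 0 0 0' >/dev/null;python3 -c "$L"
python3 -m pendant '0 0 0 0 0 1.5;0 0 0 0 0 0' >/dev/null;python3 -c "$L"
```

```text
flange u 385.75 v 205.44 219.06 F [-0.  -0.1  5.1] M [ 0.03  0.05 -0.14] pos [569.9 201.3 134.4] rot [ 1.8e+02  1.0e-01 -8.2e+00] w 11.8 t 23.2
flange u 385.88 v 205.44 219.06 F [ 0.5 -0.3  4.7] M [ 0.05  0.06 -0.14] pos [569.9 201.4 134.4] rot [ 1.8e+02  1.0e-01 -9.7e+00] w 11.5 t 23.45
flange u 385.94 v 205.56 219.06 F [0.  0.8 6.3] M [ 0.1   0.04 -0.1 ] pos [569.9 201.5 134.4] rot [ 1.80e+02  1.00e-01 -1.12e+01] w 12.0 t 23.7
```

```bash
L='from h import *;look()'
python3 -m pendant '0 0 0 0 0 1.5;0 0 0 0 0 0' >/dev/null;python3 -c "$L"
python3 -m pendant '0 0 0 0 0 1.5;0 0 0 0 0 0' >/dev/null;python3 -c "$L"
python3 -m pendant '0 0 0 0 0 1.5;0 0 0 0 0 0' >/dev/null;python3 -c "$L;print(state()['qpos'])"
```

```text
flange u 385.88 v 205.44 219.06 F [0.9 0.4 5.3] M [ 0.15  0.1  -0.03] pos [569.9 201.7 134.4] rot [-1.80e+02  1.00e-01 -1.27e+01] w 11.9 t 23.95
flange u 385.94 v 205.44 219.06 F [-0.5  0.3  5.3] M [0.25 0.07 0.01] pos [569.9 201.8 134.4] rot [-1.80e+02  1.00e-01 -1.42e+01] w 11.7 t 24.2
flange u 386.06 v 205.81 219.06 F [0.3 1.9 6.8] M [0.28 0.09 0.1 ] pos [569.9 201.9 134.4] rot [-1.80e+02  1.00e-01 -1.56e+01] w 11.5 t 24.45
[1.83889121e+01 2.42886634e+01 9.23751005e+01 6.64328928e-02
 6.33811611e+01 1.24001969e+02]
```

```bash
L='from h import *;look()'
python3 -m pendant '0 0 0 0 0 1.5;0 0 0 0 0 0' >/dev/null;python3 -c "$L"
python3 -m pendant '0 0 0 0 0 1.5;0 0 0 0 0 0' >/dev/null;python3 -c "$L"
```

```text
flange u 386.06 v 205.94 219.06 F [-0.1  2.6  5.3] M [0.36 0.14 0.16] pos [569.9 202.1 134.4] rot [-1.80e+02  1.00e-01 -1.71e+01] w 11.8 t 24.7
flange u 386.0 v 206.06 219.06 F [-0.1  1.8  6.2] M [0.39 0.09 0.33] pos [569.9 202.2 134.4] rot [-1.80e+02  1.00e-01 -1.86e+01] w 12.0 t 24.95
```

```bash
L='from h import *;look()'
python3 -m pendant '0 0 0 0 0 1;0 0 0 0 0 0;0 0 0 0 0 0' >/dev/null;python3 -c "$L"
```

```text
flange u 386.06 v 206.06 219.06 F [1.1 2.8 5.3] M [0.52 0.16 0.68] pos [569.9 202.2 134.4] rot [-1.80e+02  1.00e-01 -1.95e+01] w 12.0 t 25.3
```

Snug: the moment rose to about 0.3–0.6 N m and z has been steady. I let go and back off.

```bash
python3 -m pendant '0 0 -0.5 0 0 0;0 0 0 0 0 0;0 0 0 0 0 0;0 0 0 0 0 0' 60 30
python3 -m pendant '0 0 -5 0 0 0;0 0 -20 0 0 0;0 0 -40 0 0 0;0 0 -40 0 0 0;0 0 -30 0 0 0;0 0 0 0 0 0'
python3 -m pendant '-15 10 0 0 0 0;-40 20 0 0 0 0;-40 20 0 0 0 0;-40 20 0 0 0 0;-20 10 0 0 0 0;0 0 0 0 0 0;0 0 0 0 0 0'
python3 - <<'E'
from h import *
look();s=grab_frame('scene');t=grab_frame('top')
cv2.imwrite('pics/c6.png',np.hstack([cv2.resize(i[y-30:y+30,x-20:x+20],(400,600),interpolation=cv2.INTER_CUBIC) for i,x,y in((s,386,215),(t,249,195))]))
E
```

```text
time_s: 25.7
ee_pos: [570.0, 201.2, 134.3]
ee_rot: [179.9, 0.1, -19.8]
force: [-0.8, -0.1, 0.5]
gripper_width: 41.0
gripper_force: 0.0
time_s: 26.3
ee_pos: [572.6, 202.1, 275.6]
ee_rot: [-179.6, -0.5, -19.8]
force: [-0.2, -0.7, -0.2]
gripper_width: 60.1
gripper_force: 0.0
time_s: 27.0
ee_pos: [397.7, 178.7, 269.9]
ee_rot: [-180.0, -0.1, -19.8]
force: [-0.2, 0.1, -0.1]
gripper_width: 60.0
gripper_force: 0.0
flange u 386.06 v 199.81 219.06 F [-0.1 -1.   1.1] M [0.09 0.05 0.05] pos [398.3 178.8 269.8] rot [-180.    -0.   -19.8] w 59.9 t 27.05
```

View pics/c6.png

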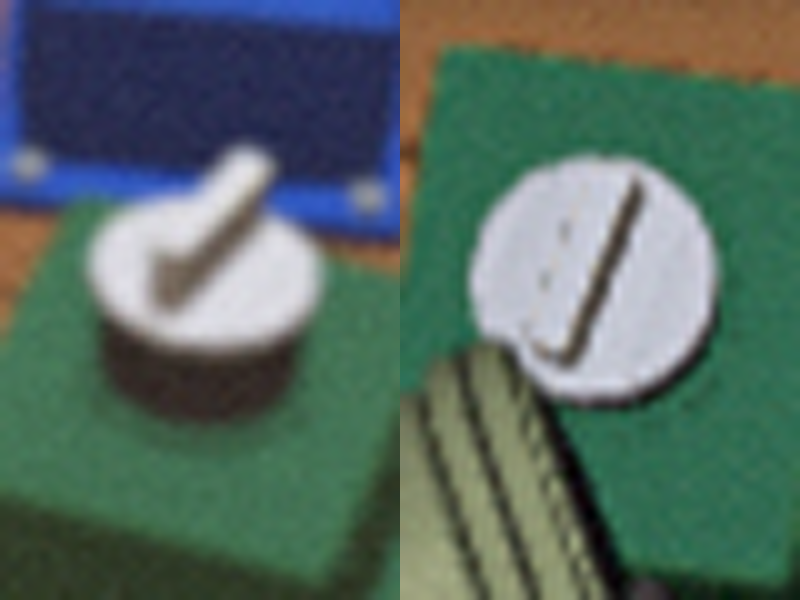

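The cap sits flush and level on the rim, flange centred at crop (207,272) in the scene view and (595,280) in the top view, with the robot clear.

```bash
python3 -c "from workcell import *;print(job_done())"
```

```text
the job is handed in; nothing more can be done
None
```

I screwed the aluminium cap home on the green gearbox and handed the job in at about 27 s. The flange looks flush and level in both views. Turning moment ended at about 0.3–0.7 N m on a noisy reading, so it may have just passed the 0.6 snug limit. I couldn't measure how hard the flange bears on the rim, and the hand-in gave no verdict.

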